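# Lay the tea tray beside the samovar

### The arm

A 6-joint arm with a two-finger parallel gripper is mounted at the origin on the work surface. World frame = base frame: x ahead of the robot, y to its left, z up, the work surface at z = 0. Lengths are in m, angles in rad, forces in N, time in s.
With the tool pointing down it reaches from about 0.275 to 0.75 m from the base axis. Payload 10.2 kg.
Tool frame: the origin (TCP) lies on the centre line of the jaws, within the pads' length; the fingertips stand 11 mm ahead of it and the grasp point (between the pads) lies 8 mm behind it; z points along the fingers, y is the line along which they close (so a half turn about z gives the same grasp; the last joint's range is limited). The gripper opens to 88 mm and grips with 3 to 60 N. Pads are 18 mm wide; open, the fingers measure 123 mm over their backs; the gripper's body (75 mm by 187 mm) begins 45 mm behind the grasp point.
Start: joints at [-1.407, 0.313, 1.498, -0, 1.331, -0.223], TCP at [0.198, -0.486, 0.25] pointing down, gripper open.
Joint ranges: [-2.94, 2.94], [-0.97, 2.17], [0.19, 2.56], [-1.23, 4.37], [0.02, 3.11], [-2.88, 2.88]. Speed limits (rad/s): [2.39, 2.39, 3.01, 3.14, 3.14, 3.14].

### API

Orientations are given as a unit quaternion [w, x, y, z].
In Python, from bench import ctrl, capture, sign_off gives the robot as it stands. The module is installed in compiled form; this text tells all that it offers.
- The arm moves only by the tool drive_tool, never from a script. Its argument "deltas" is a list that holds one entry, the list of rows, each a list of 5 numbers: the shift along the world's x, y, z in units of 40 mm (1.0 is 40 mm), then the turn about the world's z in units of 6 degrees (1.0 is 6 degrees), then the closure in counts, from 0 (fully open) to 255 (shut). A call has 1 to 8 rows; each row is the pose to reach, as a shift and turn from the pose commanded when the call began; what a row does not reach only later rows make up. A row lasts 1/12 s, in which the tool goes at most 41.7 mm and 7.16 degrees, less where a joint would pass 70% of its speed; a pose out of reach is approached as far as the arm can. A call with a gripper value outside its range is refused whole. The fingers move at their own pace and stop on an object; "force" is the grip in N (left out, the last holds). Time passes only in rows, so rows that repeat a pose let the fingers close. It gives the time, the measured TCP pose, the force, the opening and the grip force at its end, in the units of the state.
- ctrl.sense(): the state, without advancing time (a new reading comes with each control period).
- capture(name): name is "scene" or "top" or "wrist"; returns a dict with "image" (400x640x3 uint8, red, green, blue), "z_map" (400x640 float32, m along the optical axis (not along the pixel's ray), 0 where there is no reading), "camera_matrix" (3x3 intrinsics, pixels), "pose" (4x4, takes a point from camera to world coordinates). Camera axes: x right, y down, z forward; pixel columns grow to the right and rows downward; lengths in m; the calibration is good to about 2 mm. The wrist camera is an equidistant fisheye: a pixel r from the principal point sees the ray r / f radians off the axis. A picture is of the moment at which its call begins.
- sign_off(): hands the job in; it is judged then, once.
The state is a dict: "t": time; "q": joint angles; "joint_vel": joint speeds; "tau": joint torques, N m; "eef_pos": TCP position; "eef_rot": TCP orientation; "contact_force": force on the tool from outside, world axes, zero at the start; "torque": the same for the moment, N m; "grip_width": finger opening in m; "grasp_force": force on a finger pad.
Only numpy, scipy, OpenCV 4.12 (cv2) and the standard library are available. Lean on these libraries where they do the work, as an engineer would, in place of code of your own. Each camera call takes 0.05 s, during which the arm holds its last target. There are 200 camera calls.

### The job

Lay the tea tray: put the green lid, which was left on one of the saucers, properly on the teapot, and stand each tea glass from the drying rack upright in the middle of the saucer of its own colour. Set the glasses down gently rather than dropping them, and leave the saucers, the teapot and the sugar bowl where they stand.

Things in the scene. Friction and masses are not known exactly. Their poses are not given: they have to be found in the camera images.
- glass_red: red tinted tea glass, open, round, 100 mm high, 56 mm across the rim, 48 mm at half height, 44 mm at the foot, 110 g; stands upright in a slot of the drying rack at the start. Origin: centre of its underside; z up along its axis.
- glass_blue: blue tinted tea glass, open, round, 100 mm high, 56 mm across the rim, 48 mm at half height, 44 mm at the foot, 110 g; stands upright in a slot of the drying rack at the start. Origin: centre of its underside; z up along its axis.
- glass_yellow: yellow tinted tea glass, open, round, 100 mm high, 56 mm across the rim, 48 mm at half height, 44 mm at the foot, 110 g; stands upright in a slot of the drying rack at the start. Origin: centre of its underside; z up along its axis.
- saucer_red: red round saucer, 104 mm across and 9 mm high, loose on a flat round black tea tray; flat inner floor about 76 mm across, 4 mm above the saucer's underside. The other saucers' centres are about 150 mm away. Origin: centre of its underside; z up.
- saucer_blue: blue round saucer, 104 mm across and 9 mm high, loose on a flat round black tea tray; flat inner floor about 76 mm across, 4 mm above the saucer's underside. The other saucers' centres are about 150 mm away. Origin: centre of its underside; z up.
- saucer_yellow: yellow round saucer, 104 mm across and 9 mm high, loose on a flat round black tea tray; flat inner floor about 76 mm across, 4 mm above the saucer's underside. The other saucers' centres are about 150 mm away. Origin: centre of its underside; z up.
- lid: green silicone teapot lid, 50 g: a plug 34 mm across and 8 mm high below, a disc 76 mm across and 5 mm thick on it (8 to 13 mm above the origin), and a round upright pale green knob 22 mm across and 30 mm high on top (13 to 43 mm above the origin). At the start it lies right way up on one of the saucers. Origin: centre of the plug's underside; z up.
- teapot: white ceramic teapot with a green band and no lid, 850 g, loose; body 120 mm across, round mouth 54 mm across inside and 68 mm outside whose rim is 90 mm above the table; spout along its +x and handle along -x, each reaching about 106 mm from the axis. The lid's plug drops 8 mm into the mouth, the disc resting on the rim. Origin: centre of its underside, on the mouth's axis; z up.
- rack: fixed steel drying rack, 290 mm by 90 mm, its row of three slots along its y axis, 95 mm apart, the middle one at its origin; drip floor 12 mm above the table, slot wires up to 37 mm above the table. Origin: centre of its underside; z up.
- sugar_bowl: white round sugar bowl with a pale pink-brown band and a small brass knob, 82 mm across, 76 mm high, loose; not to be moved. Origin: centre of its underside; z up.
Things that resemble listed ones, but are neither listed nor needed, are in the scene too. There is more than one size of the glass_yellow; the job needs the smaller. Of the things that look like the glass_red, the smaller one is meant.

How it is judged:
At the end, for the whole second after the job is handed in: Each glass upright (0.08 rad) on the floor of its own colour saucer, within 15 mm of centre; lid flat on the upright teapot's rim, plug in the mouth, within 12 mm of its axis; all at rest and released; saucers, teapot, sugar bowl within 30 mm of their starts (horizontal distance between glass_red and saucer_red below 0.015 m and z of glass_red in the frame of saucer_red between 0 and 0.008 m and angle between each of glass_red, glass_blue, glass_yellow, lid, teapot's own z axis and vertical below 0.08 rad and linear speed of each of glass_red, glass_blue, glass_yellow, lid below 0.02 m/s and horizontal distance between glass_blue and saucer_blue below 0.015 m and z of glass_blue in the frame of saucer_blue between 0 and 0.008 m and horizontal distance between glass_yellow and saucer_yellow below 0.015 m and z of glass_yellow in the frame of saucer_yellow between 0 and 0.008 m and horizontal distance between lid and teapot below 0.012 m and z of lid in the frame of teapot between 0.079 and 0.085 m and angle between the z axis of lid and the z axis of teapot, either way round below 0.08 rad and distance of each of teapot, sugar_bowl, saucer_red, saucer_blue, saucer_yellow from where it was at the start of the episode below 0.03 m); the robot touches nothing.
It fails at once if a glass is let fall from more than about 2 cm ((linear speed of glass_red above 0.7 m/s and contact force between glass_red and the fingers below 0.05 N) or (linear speed of glass_blue above 0.7 m/s and contact force between glass_blue and the fingers below 0.05 N) or (linear speed of glass_yellow above 0.7 m/s and contact force between glass_yellow and the fingers below 0.05 N)).
It fails at once if a saucer is shifted more than 3 cm (distance of any of saucer_red, saucer_blue, saucer_yellow from where it was at the start of the episode above 0.03 m).
It fails at once if the teapot is shifted more than 3 cm or tipped (distance of teapot from where it was at the start of the episode above 0.03 m or angle between teapot's own z axis and vertical above 0.35 rad).
It fails at once if the sugar bowl is shifted more than 3 cm or tipped (distance of sugar_bowl from where it was at the start of the episode above 0.03 m or angle between sugar_bowl's own z axis and vertical above 0.35 rad).
It also fails if it takes over 120 s, if anything falls off the work surface, if the arm or the gripper's body presses on something with over 40 N, if the wrist force passes 120 N, or if a joint passes its speed limit or range.

## Working session

There is one attempt and no reset: what is moved stays moved. The work goes in short steps, Python scripts to look and compute and a tool call to move; the robot and the scene stay as the last step left them, time stands still between calls to the robot, and variables do not carry over. Pictures are saved under pics/ and viewed, at most 14 in all, crops included, and the job is handed in when it is done.

Besides the shell and the picture viewer there is one more tool, called after "Emit:" by a JSON object that holds its "api" and its "payload", one argument or row to a line. drive_tool: Moves the arm, as the interface text tells. Its arguments: {"type":"object","properties":{"deltas":{"type":"array"},"force":{"type":"number"}},"required":["deltas"]}

```bash
mkdir -p pics
cat > h.py <<'E'
import numpy as np, cv2
from bench import ctrl, capture, sign_off
def grab(n,tag):
    c=capture(n); np.savez(f'{tag}.npz',**c); cv2.imwrite(f'pics/{tag}.png',c['image'][:,:,::-1]); return c
def cloud(c):
    K=c['camera_matrix'];z=c['z_map'];v,u=np.mgrid[:z.shape[0],:z.shape[1]]
    p=np.stack([(u-K[0,2])/K[0,0]*z,(v-K[1,2])/K[1,1]*z,z],-1)
    return p@c['pose'][:3,:3].T+c['pose'][:3,3]
def ray(c,uv,h):
    K=c['camera_matrix'];d=np.array([(uv[0]-K[0,2])/K[0,0],(uv[1]-K[1,2])/K[1,1],1])
    d=c['pose'][:3,:3]@d;o=c['pose'][:3,3];return o+d*(h-o[2])/d[2]
E
python3 - <<'E'
from h import *
for n in('top','scene'):
    c=grab(n,n+'0');print(n,c['camera_matrix'].tolist(),c['pose'].round(3).tolist())
s=ctrl.sense();print(s['t'],s['eef_pos'],s['eef_rot'],s['grip_width'])
E
```

```text
top [[464.05837898851473, 0.0, 323.31136929159555], [0.0, 464.05837898851473, 194.1301207221874], [0.0, 0.0, 1.0]] [[0.017, -0.998, 0.055, 0.457], [-1.0, -0.017, 0.002, 0.008], [-0.001, -0.055, -0.999, 1.304], [0.0, 0.0, 0.0, 1.0]]
scene [[368.7383269501863, 0.0, 320.3570973787636], [0.0, 368.7383269501863, 205.62600150770763], [0.0, 0.0, 1.0]] [[0.104, 0.531, -0.841, 1.399], [0.995, -0.062, 0.085, -0.098], [-0.007, -0.845, -0.534, 0.601], [0.0, 0.0, 0.0, 1.0]]
0.1 [ 0.19800392 -0.4860246   0.24922545] [-5.64810916e-04  9.81358329e-01  1.92186135e-01  2.43304670e-05] 0.08796061432169851
```

View pics/top0.png

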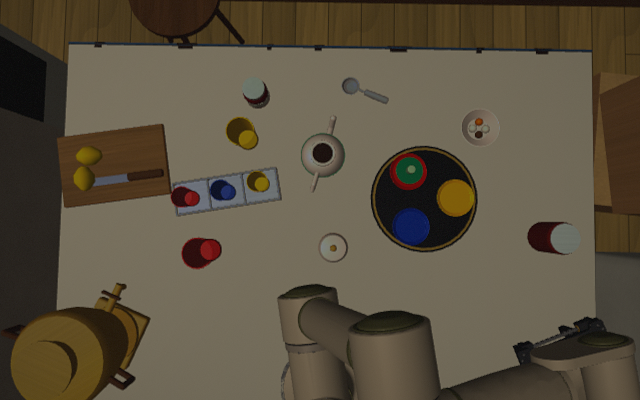

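View pics/scene0.png

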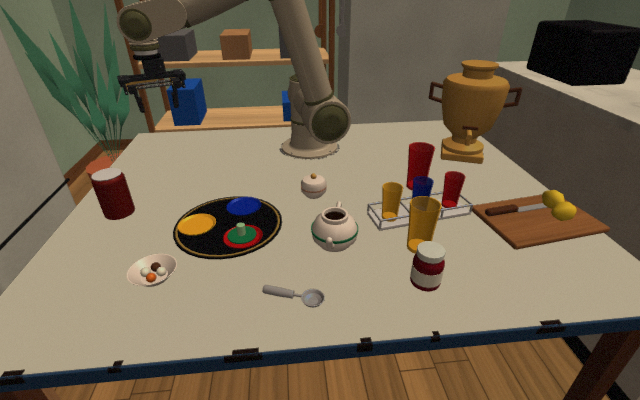

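The top view shows the rack with red (185,197), blue (223,190) and yellow (259,182) glasses. Larger red (203,252) and yellow (242,132) glasses stand elsewhere and are not needed. The lid is on the red saucer (408,172), blue saucer (411,227), yellow saucer (456,198), teapot (322,154), sugar bowl (333,247).

```bash
cat > m.py <<'E'
from h import *
def load(t): return dict(np.load(t+'.npz'))
rng={'red':[(0,6),(174,180)],'yellow':[(18,32)],'blue':[(108,128)],'green':[(60,90)]}
def mask(c,col,smin=120,vmin=40):
    h=cv2.cvtColor(c['image'],cv2.COLOR_RGB2HSV);m=np.zeros(h.shape[:2],bool)
    for a,b in rng[col]: m|=(h[...,0]>=a)&(h[...,0]<=b)
    return m&(h[...,1]>smin)&(h[...,2]>vmin)
def comps(c,col,amin=60,**k):
    n,l,st,ce=cv2.connectedComponentsWithStats(mask(c,col,**k).astype(np.uint8))
    return [(l==i,st[i],ce[i]) for i in range(1,n) if st[i][4]>amin]
E
python3 - <<'E'
from m import *
for n in('top0','scene0'):
    c=load(n);P=cloud(c)
    for col in rng:
        for m,st,ce in comps(c,col):
            q=P[m&(c['z_map']>0)]
            if len(q)<10: continue
            med=np.median(q,0)
            if not(0.1<med[0]<0.9 and abs(med[1])<0.6):continue
            print(n,col,st.tolist(),ce.round(1),'lo',np.percentile(q,2,axis=0).round(3),'hi',np.percentile(q,98,axis=0).round(3),med.round(3))
E
```

```text
top0 red [389, 153, 38, 37, 507] [406.7 172.7] lo [ 0.547 -0.273  0.003] hi [ 0.645 -0.174  0.018] [ 0.587 -0.217  0.011]
top0 red [171, 186, 28, 21, 412] [184.2 196.7] lo [0.487 0.35  0.015] hi [0.535 0.402 0.115] [0.512 0.388 0.07 ]
top0 red [545, 222, 18, 32, 114] [551.1 237.8] lo [ 0.383 -0.596  0.111] hi [ 0.461 -0.559  0.126] [ 0.42  -0.566  0.12 ]
top0 red [181, 238, 40, 31, 915] [199.8 252. ] lo [0.334 0.286 0.006] hi [0.403 0.359 0.145] [0.367 0.34  0.084]
top0 yellow [226, 117, 32, 33, 777] [241.4 132.5] lo [0.646 0.193 0.005] hi [0.714 0.261 0.136] [0.689 0.236 0.078]
top0 yellow [372, 147, 104, 104, 1981] [441.4 198.2] lo [ 0.383 -0.408  0.001] hi [ 0.661 -0.131  0.016] [ 0.524 -0.345  0.007]
top0 yellow [246, 171, 23, 21, 374] [257.2 181.2] lo [0.531 0.159 0.015] hi [0.58  0.208 0.115] [0.558 0.192 0.06 ]
top0 yellow [112, 283, 11, 13, 74] [116.6 289.3] lo [0.264 0.51  0.134] hi [0.289 0.531 0.145] [0.276 0.52  0.139]
top0 yellow [94, 297, 54, 73, 1036] [124.4 324.9] lo [0.057 0.488 0.024] hi [0.246 0.619 0.145] [0.177 0.526 0.047]
top0 yellow [10, 311, 100, 89, 6816] [ 
[... 1297 characters left out ...]
 623] [390.9 198.9] lo [0.529 0.158 0.024] hi [0.582 0.206 0.113] [0.572 0.178 0.086]
scene0 yellow [175, 197, 105, 60, 1160] [209.5 227.3] lo [ 0.388 -0.41   0.003] hi [ 0.663 -0.132  0.015] [ 0.531 -0.346  0.008]
scene0 yellow [407, 196, 35, 57, 1275] [421.9 221.1] lo [0.648 0.192 0.01 ] hi [0.716 0.258 0.133] [0.702 0.216 0.101]
scene0 blue [413, 178, 20, 19, 244] [421.9 188.2] lo [0.513 0.25  0.071] hi [0.559 0.3   0.112] [0.551 0.267 0.096]
scene0 blue [226, 197, 36, 19, 512] [243.1 205.7] lo [ 0.396 -0.281  0.005] hi [ 0.49  -0.188  0.015] [ 0.441 -0.236  0.009]
scene0 green [228, 227, 28, 17, 296] [241.4 235.6] lo [ 0.575 -0.26   0.019] hi [ 0.636 -0.195  0.024] [ 0.61  -0.225  0.022]
```

```bash
cat > f.py <<'E'
from m import *
from scipy.optimize import least_squares
def fitc(p,r=None):
    f=lambda x: np.hypot(p[:,0]-x[0],p[:,1]-x[1])-(x[2] if r is None else r)
    x0=list(p[:,:2].mean(0))+([] if r else [0.03])
    s=least_squares(f,x0,loss='soft_l1',f_scale=.002)
    return s.x.round(4),np.sqrt(np.median(s.fun**2)).round(4)
E
python3 - <<'E'
from f import *
T={k:load(k) for k in('top0','scene0')};C={k:cloud(v) for k,v in T.items()}
def near(k,xy,r,z0,z1):
    P=C[k];return P[(T[k]['z_map']>0)&(np.hypot(P[...,0]-xy[0],P[...,1]-xy[1])<r)&(P[...,2]>z0)&(P[...,2]<z1)]
for n,xy in dict(red=(.512,.376),blue=(.531,.275),yellow=(.556,.182)).items():
    for k in C:
        q=near(k,xy,.045,.1,.13); w=near(k,xy,.045,.06,.1)
        print(n,k,len(q),q[:,2].max().round(3),fitc(q,.028),'wall',len(w),fitc(w,.0255))
        print('  bbox mid',((np.percentile(q,1,axis=0)+np.percentile(q,99,axis=0))/2).round(4))
for n,xy,r,z0,z1 in [('teapot rim',(.62,.04),.05,.08,.1),('body',(.62,.04),.08,.03,.07),('sugar',(.37,.0),.06,.02,.06),('bowlknob',(.37,0),.06,.066,.09),('knob',(.597,-.223),.05,.045,.08)]:
    for k in C:
        q=near(k,xy,r,z0,z1)
        print(n,k,len(q), *( (np.percentile(q,98,axis=0).round(3),fitc(q)) if len(q)>8 else ()))
import itertools
# saucers: colour mask outline rays at rim height
for n in('red','blue','yellow'):
  for k in C:
    for m,st,ce in comps(T[k],n):
        P=C[k]; q=P[m&(T[k]['z_map']>0)]; q=q[q[:,2]<.03]
        md=np.median(q,0) if len(q) else [9,9,9]
        if not(.35<md[0]<.7 and -.42<md[1]<-.1): continue
        q=q[np.hypot(*(q[:,:2]-md[:2]).T)<.075]
        h=cv2.convexHull((q[:,:2]*1e4).astype(np.float32))[:,0]/1e4
        print('saucer',n,k,len(q),fitc(h,.052),fitc(h),'z',np.percentile(q[:,2],[5,50,95]).round(4))
  
for k in C:
    q=near(k,(.52,-.26),.03,-.02,.05);print('tray z',np.percentile(q[:,2],[10,50,90]).round(4)); q=near(k,(.3,-.0),.04,-.02,.05);print('table',np.percentile(q[:,2],[10,50,90]) if len(q) else 0)
E
```

```text
red top0 122 0.117 (array([0.5096, 0.3746]), np.float64(0.0019)) wall 164 (array([0.5096, 0.3742]), np.float64(0.0015))
  bbox mid [0.5092 0.376  0.1089]
red scene0 167 0.114 (array([0.5119, 0.3751]), np.float64(0.002)) wall 261 (array([0.5108, 0.376 ]), np.float64(0.0013))
  bbox mid [0.5121 0.3746 0.1068]
blue top0 111 0.117 (array([0.5285, 0.2751]), np.float64(0.002)) wall 125 (array([0.5281, 0.2742]), np.float64(0.0012))
  bbox mid [0.5289 0.2761 0.109 ]
blue scene0 174 0.114 (array([0.5313, 0.2755]), np.float64(0.0019)) wall 203 (array([0.5303, 0.276 ]), np.float64(0.0011))
  bbox mid [0.5315 0.2752 0.1068]
yellow top0 96 0.118 (array([0.5524, 0.1817]), np.float64(0.0019)) wall 101 (array([0.5516, 0.1808]), np.float64(0.0013))
  bbox mid [0.5537 0.183  0.1097]
yellow scene0 185 0.114 (array([0.5553, 0.1825]), np.float64(0.0021)) wall 276 (array([0.5544, 0.1826]), np.float64(0.0011))
  bbox mid [0.555  0.1814 0.1072]
teapot rim top0 286 [0.662 0.048 0.095] (array([0.6293, 0.0202, 0.025 ]), np.float64(0.0043))
teapot rim scene0 185 [0.665 0.044 0.092] (array([0.6362, 0.0156, 0.028
[... 1133 characters left out ...]
4(0.0005)) (array([ 0.4437, -0.2334,  0.0518]), np.float64(0.0006)) z [0.0048 0.0097 0.0151]
saucer blue scene0 508 (array([ 0.4417, -0.235 ]), np.float64(0.0021)) (array([ 0.4414, -0.2351,  0.0523]), np.float64(0.0023)) z [0.0061 0.0093 0.0138]
saucer yellow top0 1206 (array([ 0.5239, -0.3599]), np.float64(0.0037)) (array([ 0.5247, -0.3639,  0.0578]), np.float64(0.0018)) z [0.0037 0.0094 0.015 ]
saucer yellow scene0 706 (array([ 0.5166, -0.361 ]), np.float64(0.005)) (array([ 0.5226, -0.3639,  0.0595]), np.float64(0.003)) z [0.0052 0.0094 0.014 ]
tray z [0.0025 0.0054 0.0089]
table [-0.00195017  0.00118138  0.00438886]
tray z [0.0043 0.0057 0.0068]
table [-0.00072996  0.00052296  0.00272866]
```

Two views agree to about 3 mm: glass rims at 0.112, lid knob top at about 0.053, saucer rims at about 0.014, tray at 0.005. Next I move to just above the lid, turning the gripper to about -20°.

Emit:
{"api": "drive_tool", "payload": {
  "deltas": [
    [[0.8,0.5,0,1,0],[1.6,1.0,0,2,0],[2.4,1.5,0,3,0],[3.2,2.0,0,4,0],[4.0,2.5,0,5,0],[4.8,3.0,0,6,0],[5.6,3.5,-0.3,7,0],[6.4,4.0,-0.6,8,0]]
  ]
}}

```text
t: 0.77
eef_pos: [0.4556, -0.325, 0.2256]
eef_rot: [0.0, 0.817, 0.577, 0.0]
contact_force: [-0.4, -0.2, 0.4]
grip_width: 0.0881
grasp_force: 0.0
```

Emit:
{"api": "drive_tool", "payload": {
  "deltas": [
    [[0.8,0.6,-0.1,0,0],[1.6,1.2,-0.2,0,0],[2.4,1.8,-0.4,0,0],[3.2,2.3,-0.6,0,0],[3.6,2.5,-0.6,0,0],[3.6,2.5,-0.6,0,0],[3.6,2.5,-0.6,0,0]]
  ]
}}

```text
t: 1.35
eef_pos: [0.5982, -0.2257, 0.2009]
eef_rot: [-0.001, 0.818, 0.575, -0.0]
contact_force: [-0.7, 0.8, -0.5]
grip_width: 0.0879
grasp_force: 0.0
```

Run:
```python
from f import *
c=grab('wrist','w1');print(c['camera_matrix'].round(1).tolist(),c['pose'].round(3).tolist(),c['z_map'].min(),c['z_map'].max())
```

```text
[[309.7, 0.0, 319.9], [0.0, 309.7, 200.3], [0.0, 0.0, 1.0]] [[0.941, -0.324, -0.097, 0.623], [-0.338, -0.902, -0.268, -0.156], [-0.001, 0.285, -0.958, 0.336], [0.0, 0.0, 0.0, 1.0]] 0.0 1.1175349
```

View pics/w1.png

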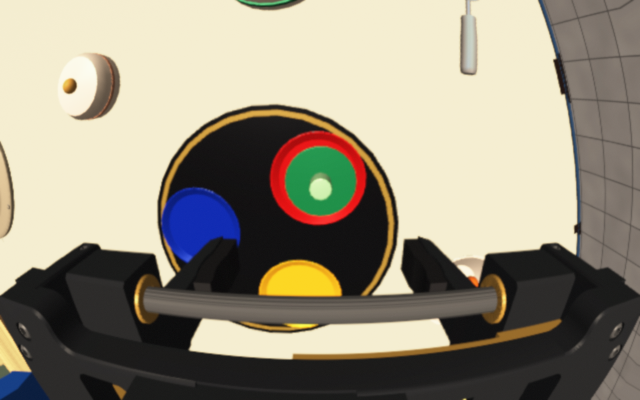

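The wrist view shows the knob at (320,188), lid disc (321,181), red saucer (318,178), blue (201,224) and part of yellow (300,285). I'll measure them with the fisheye model.

```bash
cat >> f.py <<'E'
def fish(c):
    K=c['camera_matrix'];z=c['z_map'];v,u=np.mgrid[:z.shape[0],:z.shape[1]]
    a=(u-K[0,2])/K[0,0];b=(v-K[1,2])/K[1,1];t=np.hypot(a,b)+1e-9
    s=np.tan(np.minimum(t,1.5))/t
    return np.stack([a*s*z,b*s*z,z],-1)@c['pose'][:3,:3].T+c['pose'][:3,3]
def fray(c,uv,h):
    K=c['camera_matrix'];a=(np.float64(uv)-K[:2,2])/K[0,0];t=np.linalg.norm(a,axis=-1,keepdims=True)+1e-9
    d=np.concatenate([a/t*np.sin(t),np.cos(t)],-1)@c['pose'][:3,:3].T;o=c['pose'][:3,3]
    return o+d*((h-o[2])/d[...,2:])
def outline(m): return max(cv2.findContours(m.astype(np.uint8),0,cv2.CHAIN_APPROX_NONE)[0],key=len)[:,0]
E
python3 - <<'E'
from f import *
c=load('w1');P=fish(c);ok=c['z_map']>0
for col,h,r in(('red',.014,.052),('blue',.014,.052),('yellow',.014,None),('green',.022,.038)):
    for m,st,ce in comps(c,col,300):
        q=P[m&ok];md=np.median(q,0)
        if not(.3<md[0]<.75 and -.45<md[1]<-.1):continue
        o=fray(c,outline(m),h);print(col,st.tolist(),md.round(4),'outline',fitc(o),fitc(o,r) if r else '')
q=P[ok&(np.hypot(P[...,0]-.598,P[...,1]+.226)<.03)&(P[...,2]>.045)]
print('knob',len(q),q.min(0).round(4),q.max(0).round(4),q.mean(0).round(4))
# yellow saucer in top/scene with tight radius
for k in('top0','scene0'):
    c=load(k);P=cloud(c);m=mask(c,'yellow')&(np.hypot(P[...,0]-.525,P[...,1]+.36)<.056)
    m=cv2.morphologyEx(m.astype(np.uint8),cv2.MORPH_OPEN,np.ones((5,5)))
    o=outline(m);o=np.array([ray(c,u,.014) for u in o]);print(k,fitc(o),fitc(o,.052))
E
```

```text
red [269, 130, 99, 96, 3357] [ 0.5905 -0.213   0.0103] outline (array([ 0.5953, -0.2234,  0.0522]), np.float64(0.0004)) (array([ 0.5953, -0.2235]), np.float64(0.0004))
blue [161, 186, 80, 78, 4117] [ 0.4434 -0.2216  0.0086] outline (array([ 0.4436, -0.2282,  0.0497]), np.float64(0.0016)) (array([ 0.443 , -0.2301]), np.float64(0.0012))
yellow [160, 109, 235, 187, 2781] [ 0.6078 -0.1738  0.0046] outline (array([ 0.5236, -0.2661,  0.1371]), np.float64(0.0033)) 
yellow [258, 259, 84, 38, 2527] [ 0.533  -0.3338  0.0085] outline (array([ 0.5309, -0.3359,  0.0377]), np.float64(0.0061)) 
yellow [293, 320, 267, 39, 1303] [ 0.6359 -0.22    0.281 ] outline (array([2.9675, 6.1306, 7.0366]), np.float64(0.0038)) 
yellow [240, 322, 79, 9, 419] [ 0.4823 -0.3981  0.0049] outline (array([ 0.5428, -0.2081,  0.1972]), np.float64(0.0038)) 
green [286, 147, 69, 68, 3165] [ 0.5997 -0.2213  0.0213] outline (array([ 0.5981, -0.2247,  0.0357]), np.float64(0.0002)) (array([ 0.5981, -0.2248]), np.float64(0.0023))
knob 12072 [ 0.5843 -0.2361  0.045 ] [ 0.6266 -0.1961  0.2993] [ 0.6062 -0.2047  0.2782]
top0 (array([ 0.5257, -0.3576,  0.0517]), np.float64(0.0013)) (array([ 0.5257, -0.3576]), np.float64(0.0013))
scene0 (array([ 0.5281, -0.3576,  0.0499]), np.float64(0.0014)) (array([ 0.5281, -0.3571]), np.float64(0.0023))
```

The lid is centred under the tool. Descend until the fingertips are just above the disc, then close.

Emit:
{"api": "drive_tool", "payload": {
  "deltas": [
    [[0,0,-0.8,0,0],[0,0,-1.6,0,0],[0,0,-2.4,0,0],[0,0,-3.2,0,0],[0,0,-3.8,0,0],[0,0,-4.1,0,0],[0,0,-4.1,0,0],[0,0,-4.1,0,0]]
  ],
  "force": 12
}}

```text
t: 2.07
eef_pos: [0.598, -0.227, 0.0388]
eef_rot: [0.0, 0.819, 0.574, 0.0]
contact_force: [-0.2, -0.5, 0.7]
grip_width: 0.0882
grasp_force: 0.0
```

Emit:
{"api": "drive_tool", "payload": {
  "deltas": [
    [[0,0,0,0,255],[0,0,0,0,255],[0,0,0,0,255],[0,0,0,0,255],[0,0,0,0,255],[0,0,0,0,255],[0,0,0,0,255],[0,0,0,0,255]]
  ]
}}

```text
t: 2.73
eef_pos: [0.598, -0.2262, 0.0377]
eef_rot: [-0.0, 0.818, 0.575, -0.0]
contact_force: [0.7, 0.7, 0.2]
grip_width: 0.0366
grasp_force: 0.0
```

Emit:
{"api": "drive_tool", "payload": {
  "deltas": [
    [[0,0,0,0,255],[0,0,0,0,255],[0,0,0,0,255],[0,0,0,0,255],[0,0,0,0,255],[0,0,0,0,255]]
  ]
}}

```text
t: 3.23
eef_pos: [0.5981, -0.2262, 0.0377]
eef_rot: [0.0, 0.818, 0.575, 0.0]
contact_force: [0.5, -0.4, 0.9]
grip_width: 0.0219
grasp_force: 12.0
```

Emit:
{"api": "drive_tool", "payload": {
  "deltas": [
    [[0,0,0.5,0,255],[0,0,1,0,255],[0,0,1.8,0,255],[0,0,2.6,0,255],[0,0,3.2,0,255],[0,0,3.2,0,255],[0,0,3.2,0,255]]
  ]
}}

```text
t: 3.82
eef_pos: [0.5983, -0.2264, 0.1666]
eef_rot: [0.001, 0.818, 0.575, 0.0]
contact_force: [-0.8, 0.3, -1.1]
grip_width: 0.0215
grasp_force: 12.0
```

Lid held (22 mm, 12 N). Move next to the teapot and look with the wrist camera.

Emit:
{"api": "drive_tool", "payload": {
  "deltas": [
    [[0.2,0.9,0,0,255],[0.4,1.8,0.3,0,255],[0.6,2.7,0.6,0,255],[0.8,3.2,0.8,0,255],[0.9,3.5,0.8,0,255],[0.9,3.5,0.8,0,255],[0.9,3.5,0.8,0,255],[0.9,3.5,0.8,0,255]]
  ]
}}

```text
t: 4.48
eef_pos: [0.6334, -0.0876, 0.1963]
eef_rot: [-0.001, 0.819, 0.574, -0.001]
contact_force: [0.2, 0.0, 1.1]
grip_width: 0.0216
grasp_force: 12.0
```

Run:
```python
from f import *
c=grab('wrist','w2')
```

```text
(no output)
```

View pics/w2.png

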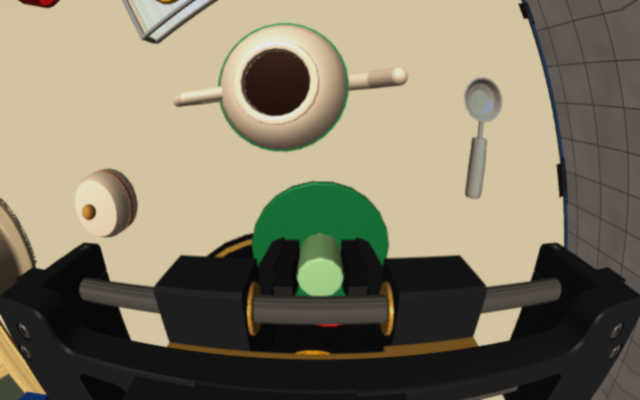

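The teapot mouth is a dark disc at (276,82), and the lid hangs level at (320,240).

Run:
```python
from f import *
c=load('w2')
def hole(c,x0,y0,s,thr,rf):
    g=cv2.cvtColor(c['image'],cv2.COLOR_RGB2GRAY);m=np.zeros(g.shape,bool);w=g[y0-s:y0+s,x0-s:x0+s]
    m[y0-s:y0+s,x0-s:x0+s]=w<thr
    n,l,st,ce=cv2.connectedComponentsWithStats(m.astype(np.uint8));i=l[y0,x0]
    o=outline(l==i);p=rf(o);return st[i].tolist(),fitc(p),((p.min(0)+p.max(0))/2).round(4)
print(hole(c,276,82,45,110,lambda o:fray(c,o,.09)))
for k,x,y in(('top0',322,154),('scene0',337,214)):
    t=load(k);g=cv2.cvtColor(t['image'],cv2.COLOR_RGB2GRAY);print(g[y-12:y+13:3,x-14:x+15:4].tolist())
t=load('top0');print(hole(t,322,154,16,60,lambda o:np.array([ray(t,u,.09) for u in o])))
P=fish(c);q=P[(c['z_map']>0)&(np.hypot(P[...,0]-.635,P[...,1]-.017)<.04)&(P[...,2]>.085)]
print(len(q),np.percentile(q[:,2],[50,95,100]),fitc(q))
# lid held: disc outline
for m,st,ce in comps(c,'green',800): print(st.tolist(),fitc(fray(c,outline(m),.196+(.022-.0377))))
```

```text
([242, 49, 68, 67, 3561], (array([0.6333, 0.0161, 0.0262]), np.float64(0.0002)), array([0.6333, 0.0161, 0.09  ]))
[[106, 112, 120, 112, 111, 110, 96, 71], [114, 104, 58, 17, 22, 42, 114, 83], [121, 119, 21, 22, 19, 18, 126, 95], [123, 90, 23, 23, 21, 18, 60, 100], [125, 92, 23, 20, 22, 21, 61, 101], [124, 120, 20, 19, 18, 20, 118, 99], [121, 121, 54, 19, 22, 28, 105, 91], [116, 123, 117, 107, 96, 112, 107, 83], [106, 114, 118, 102, 91, 108, 92, 72]]
[[161, 161, 160, 161, 196, 158, 161, 164], [161, 164, 161, 159, 198, 160, 162, 163], [163, 179, 130, 107, 137, 174, 164, 164], [183, 120, 77, 58, 91, 93, 171, 164], [181, 10, 10, 16, 19, 44, 187, 162], [139, 4, 17, 17, 21, 99, 137, 181], [83, 106, 160, 174, 172, 124, 173, 187], [159, 103, 95, 95, 105, 144, 191, 189], [144, 160, 173, 178, 184, 186, 187, 184]]
([313, 143, 20, 20, 306], (array([0.6335, 0.0158, 0.0249]), np.float64(0.0006)), array([0.6336, 0.0149, 0.09  ]))
2163 [0.09011403 0.09141265 0.09243474] (array([0.6334, 0.0154, 0.03  ]), np.float64(0.0018))
[252, 182, 136, 84, 6563] (array([ 0.6357, -0.0796,  0.0306]), np.float64(0.005))
```

Emit:
{"api": "drive_tool", "payload": {
  "deltas": [
    [[0,0.8,0,0,255],[0,1.6,0,0,255],[0,2.2,0,0,255],[0,2.55,0,0,255],[0,2.55,0,0,255],[0,2.55,0,0,255],[0,2.55,-0.6,0,255],[0,2.55,-1.2,0,255]]
  ]
}}

```text
t: 5.2
eef_pos: [0.6347, 0.0136, 0.1501]
eef_rot: [0.001, 0.819, 0.574, 0.001]
contact_force: [0.1, 1.2, -1.0]
grip_width: 0.0215
grasp_force: 12.0
```

Emit:
{"api": "drive_tool", "payload": {
  "deltas": [
    [[0,0,0,0,255],[0,0,-0.3,0,255],[0,0,-0.6,0,255],[0,0,-0.85,0,255],[0,0,-0.9,0,255],[0,0,-0.9,0,255],[0,0,-0.9,0,255]]
  ]
}}

```text
t: 5.78
eef_pos: [0.6343, 0.0157, 0.1142]
eef_rot: [0.0, 0.818, 0.575, 0.0]
contact_force: [0.9, -0.1, -1.1]
grip_width: 0.0216
grasp_force: 12.0
```

Lower the last 3 mm, then release.

Emit:
{"api": "drive_tool", "payload": {
  "deltas": [
    [[0,0,-0.05,0,255],[0,0,-0.08,0,255],[0,0,-0.08,0,255],[0,0,-0.08,0,255],[0,0,-0.08,0,0],[0,0,-0.08,0,0],[0,0,-0.08,0,0],[0,0,-0.08,0,0]]
  ]
}}

```text
t: 6.45
eef_pos: [0.6339, 0.0158, 0.1103]
eef_rot: [-0.0, 0.818, 0.575, -0.0]
contact_force: [-0.4, -0.2, -0.9]
grip_width: 0.046
grasp_force: 0.0
```

Emit:
{"api": "drive_tool", "payload": {
  "deltas": [
    [[0,0,0,0,0],[0,0,0,0,0],[0,0,0,0,0],[0,0,0.4,0,0],[0,0,1.0,0,0],[0,0,1.8,0,0],[0,0,2.5,0,0],[0,0,3.0,0,0]]
  ]
}}

```text
t: 7.12
eef_pos: [0.6344, 0.0157, 0.2334]
eef_rot: [0.001, 0.818, 0.575, 0.001]
contact_force: [0.3, 0.1, -0.3]
grip_width: 0.0878
grasp_force: 0.0
```

Emit:
{"api": "drive_tool", "payload": {
  "deltas": [
    [[-0.4,0.8,0,0,0],[-0.8,1.6,0,0,0],[-1.2,2.4,0,0,0],[-1.6,3.2,0,0,0],[-2.0,4.0,0,0,0],[-2.0,4.15,0,0,0],[-2.0,4.15,0,0,0],[-2.0,4.15,0,0,0]]
  ]
}}

```text
t: 7.78
eef_pos: [0.5544, 0.1814, 0.2305]
eef_rot: [0.0, 0.818, 0.575, 0.0]
contact_force: [-0.1, -0.4, 0.7]
grip_width: 0.0882
grasp_force: 0.0
```

Run:
```python
from f import *
c=grab('wrist','w3');s=grab('scene','s3')
```

```text
(no output)
```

View pics/w3.png

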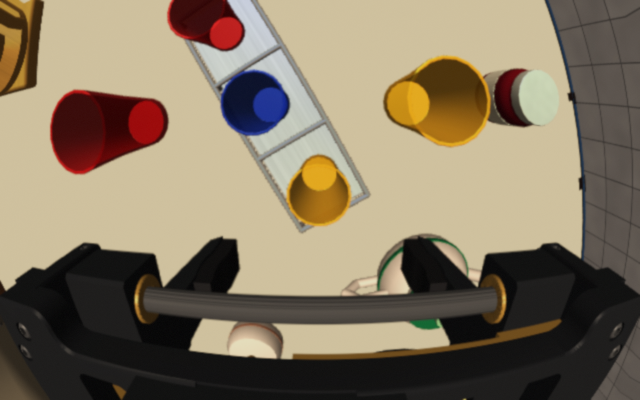

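View pics/s3.png

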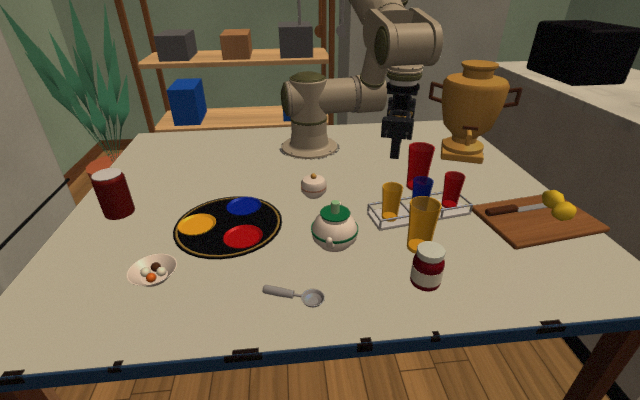

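The lid sits level on the teapot at (335,214) in the scene view. In the wrist view the yellow glass's rim is at (318,193) and blue's at (255,102). Now I'll refine the glass rims and check the lid.

Run:
```python
from f import *
c=load('w3');P=fish(c);ok=c['z_map']>0
for n,xy in dict(red=(.511,.375),blue=(.530,.275),yellow=(.5545,.182)).items():
    R=np.hypot(P[...,0]-xy[0],P[...,1]-xy[1])
    q=P[ok&(R<.04)&(P[...,2]>.106)&(P[...,2]<.125)]
    print(n,len(q),np.percentile(q[:,2],[50,98]).round(4),fitc(q,.028),fitc(q), q[:,:2].min(0).round(3),q[:,:2].max(0).round(3))
s=load('s3');P=cloud(s);q=P[(s['z_map']>0)&(np.hypot(P[...,0]-.634,P[...,1]-.016)<.05)&(P[...,2]>.088)]
m=mask(s,'green')&(np.hypot(P[...,0]-.634,P[...,1]-.016)<.05)&(P[...,2]>.085)
o=outline(m);print('lid',np.percentile(P[m][:,2],[5,50,95]).round(4),'top',q[:,2].max().round(4),fitc(np.array([ray(s,u,.095) for u in o]),.038))
```

```text
red 496 [0.1114 0.1138] (array([0.5122, 0.3789]), np.float64(0.0011)) (array([0.5109, 0.3769, 0.0262]), np.float64(0.0006)) [0.483 0.349] [0.538 0.399]
blue 787 [0.1119 0.1137] (array([0.5306, 0.2772]), np.float64(0.0018)) (array([0.5298, 0.2775, 0.0261]), np.float64(0.0007)) [0.502 0.25 ] [0.557 0.305]
yellow 784 [0.1119 0.1135] (array([0.5541, 0.1855]), np.float64(0.0018)) (array([0.5539, 0.1849, 0.0261]), np.float64(0.0007)) [0.526 0.157] [0.582 0.212]
lid [0.0931 0.0956 0.0972] top 0.1269 (array([0.6388, 0.014 ]), np.float64(0.0027))
```

Rim heights 0.112 confirmed. Grasp the yellow glass, aiming for TCP z of 0.069 and 10 N.

Emit:
{"api": "drive_tool", "payload": {
  "deltas": [
    [[0,0.05,-0.8,0,0],[0,0.05,-1.6,0,0],[0,0.05,-2.4,0,0],[0,0.05,-3.2,0,0],[0,0.05,-3.8,0,0],[0,0.05,-4.0,0,0],[0,0.05,-4.0,0,0],[0,0.05,-4.0,0,0]]
  ],
  "force": 10
}}

```text
t: 8.55
eef_pos: [0.5549, 0.1832, 0.0715]
eef_rot: [0.0, 0.819, 0.574, 0.001]
contact_force: [0.1, -0.1, 0.1]
grip_width: 0.0881
grasp_force: 0.0
```

Emit:
{"api": "drive_tool", "payload": {
  "deltas": [
    [[0,0,0,0,255],[0,0,0,0,255],[0,0,0,0,255],[0,0,0,0,255],[0,0,0,0,255],[0,0,0,0,255],[0,0,0,0,255],[0,0,0,0,255]]
  ]
}}

```text
t: 9.22
eef_pos: [0.5541, 0.1838, 0.0708]
eef_rot: [0.0, 0.818, 0.575, 0.0]
contact_force: [-0.4, -0.2, 2.9]
grip_width: 0.0529
grasp_force: 9.8
```

Emit:
{"api": "drive_tool", "payload": {
  "deltas": [
    [[0,0,0,0,255],[0,0,0,0,255],[0,0,0.3,0,255],[0,0,0.6,0,255],[0,0,1.0,0,255],[0,0,1.4,0,255],[0,0,1.8,0,255],[0,0,2.2,0,255]]
  ]
}}

```text
t: 9.88
eef_pos: [0.5541, 0.1837, 0.1604]
eef_rot: [0.0, 0.818, 0.575, 0.0]
contact_force: [0.6, -0.5, -1.2]
grip_width: 0.0529
grasp_force: 10.0
```

Held. Lift and carry to the yellow saucer.

Emit:
{"api": "drive_tool", "payload": {
  "deltas": [
    [[0,0,0.9,0,255],[0,-0.4,1.6,0,255],[-0.1,-1.2,1.9,0,255],[-0.1,-2.0,1.9,0,255],[-0.2,-2.9,1.9,0,255],[-0.2,-3.8,1.9,0,255],[-0.3,-4.7,1.9,0,255],[-0.3,-5.6,1.9,0,255]]
  ]
}}

```text
t: 10.55
eef_pos: [0.5413, -0.0418, 0.2357]
eef_rot: [0.0, 0.818, 0.575, 0.0]
contact_force: [0.0, -0.8, -0.8]
grip_width: 0.0529
grasp_force: 10.0
```

Emit:
{"api": "drive_tool", "payload": {
  "deltas": [
    [[-0.1,-1,0,0,255],[-0.1,-2,0,0,255],[-0.2,-3,0,0,255],[-0.2,-4,0,0,255],[-0.3,-5,0,0,255],[-0.3,-6,0,0,255],[-0.4,-6.8,0,0,255],[-0.4,-7.2,0,0,255]]
  ]
}}

```text
t: 11.22
eef_pos: [0.5248, -0.332, 0.2352]
eef_rot: [0.0, 0.819, 0.573, -0.0]
contact_force: [-0.4, 0.3, -1.4]
grip_width: 0.0531
grasp_force: 10.0
```

Emit:
{"api": "drive_tool", "payload": {
  "deltas": [
    [[0,-0.4,0,0,255],[0,-0.75,0,0,255],[0,-0.75,-0.5,0,255],[0,-0.75,-1.0,0,255],[0,-0.75,-1.5,0,255],[0,-0.75,-2.0,0,255],[0,-0.75,-2.0,0,255],[0,-0.75,-2.0,0,255]]
  ]
}}

```text
t: 11.88
eef_pos: [0.5259, -0.3582, 0.1551]
eef_rot: [-0.0, 0.818, 0.575, -0.0]
contact_force: [0.2, -0.8, -0.7]
grip_width: 0.053
grasp_force: 10.0
```

Run:
```python
from f import *
grab('wrist','w4');grab('scene','s4')
for k in ['w4','s4']:
    c=load(k);P=fish(c) if k[0]=='w' else cloud(c)
    q=P[(c['z_map']>0)&mask(c,'yellow')&(np.hypot(P[...,0]-.5255,P[...,1]+.3585)<.1)&(P[...,2]>.06)&(P[...,2]<.2)]
    if len(q)>20: print(k,len(q),np.percentile(q[:,2],[1,5,50,99]).round(4),fitc(q,.025),q[:,:2].min(0),q[:,:2].max(0))
```

```text
w4 12672 [0.1033 0.1182 0.1762 0.1973] (array([ 0.526 , -0.3563]), np.float64(0.0013)) [ 0.49206623 -0.38356926] [ 0.55341926 -0.32942806]
s4 579 [0.1001 0.1043 0.1525 0.1981] (array([ 0.526 , -0.3592]), np.float64(0.0017)) [ 0.49412526 -0.38001834] [ 0.56089795 -0.3318765 ]
```

View pics/s4.png

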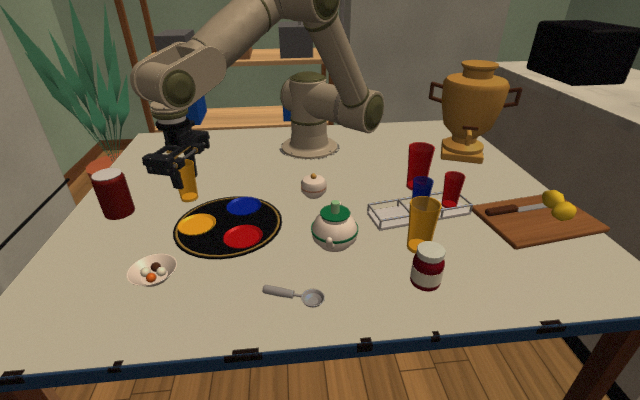

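The glass hangs upright over the yellow saucer. Its underside is at about 0.098, consistent with the grasp. Lower it gently.

Emit:
{"api": "drive_tool", "payload": {
  "deltas": [
    [[0,0,-0.5,0,255],[0,0,-1.0,0,255],[0,0,-1.5,0,255],[0,0,-1.8,0,255],[0,0,-2.0,0,255],[0,0,-2.1,0,255],[0,0,-2.1,0,255],[0,0,-2.1,0,255]]
  ]
}}

```text
t: 12.65
eef_pos: [0.5264, -0.3586, 0.0716]
eef_rot: [0.001, 0.818, 0.575, 0.0]
contact_force: [-0.1, 0.9, -0.6]
grip_width: 0.0529
grasp_force: 10.0
```

Emit:
{"api": "drive_tool", "payload": {
  "deltas": [
    [[0,0,-0.02,0,255],[0,0,-0.04,0,255],[0,0,-0.06,0,255],[0,0,-0.06,0,255],[0,0,-0.06,0,255]]
  ]
}}

```text
t: 13.07
eef_pos: [0.5261, -0.3582, 0.0682]
eef_rot: [0.0, 0.818, 0.575, 0.0]
contact_force: [-0.2, -0.4, -0.7]
grip_width: 0.053
grasp_force: 10.0
```

Emit:
{"api": "drive_tool", "payload": {
  "deltas": [
    [[0,0,-0.02,0,255],[0,0,-0.03,0,255],[0,0,-0.03,0,255],[0,0,-0.03,0,255]]
  ]
}}

```text
t: 13.4
eef_pos: [0.526, -0.3582, 0.0669]
eef_rot: [0.0, 0.818, 0.575, 0.0]
contact_force: [0.0, -0.2, -1.2]
grip_width: 0.0526
grasp_force: 10.0
```

Emit:
{"api": "drive_tool", "payload": {
  "deltas": [
    [[0,0,-0.02,0,255],[0,0,-0.03,0,255],[0,0,-0.03,0,255],[0,0,-0.03,0,255]]
  ]
}}

```text
t: 13.73
eef_pos: [0.5262, -0.3585, 0.0668]
eef_rot: [0.001, 0.818, 0.575, 0.0]
contact_force: [-2.4, 1.3, 6.6]
grip_width: 0.0531
grasp_force: 9.7
```

Contact felt. Release and rise.

Emit:
{"api": "drive_tool", "payload": {
  "deltas": [
    [[0,0,0,0,0],[0,0,0,0,0],[0,0,0,0,0],[0,0,0,0,0],[0,0,0,0,0],[0,0,0,0,0],[0,0,0,0,0]]
  ]
}}

```text
t: 14.32
eef_pos: [0.526, -0.3582, 0.0657]
eef_rot: [-0.0, 0.818, 0.575, -0.0]
contact_force: [0.0, 0.1, 0.6]
grip_width: 0.088
grasp_force: 0.0
```

Emit:
{"api": "drive_tool", "payload": {
  "deltas": [
    [[0,0,0.5,0,0],[0,0,1.2,0,0],[0,0,2.0,0,0],[0,0,2.8,0,0],[0,0,3.6,0,0],[0,0.7,4.1,0,0],[0,1.6,4.2,0,0],[0,2.5,4.2,0,0]]
  ]
}}

```text
t: 14.98
eef_pos: [0.5261, -0.2577, 0.2355]
eef_rot: [0.002, 0.819, 0.574, 0.001]
contact_force: [1.2, 0.5, -0.3]
grip_width: 0.0882
grasp_force: 0.0
```

```bash
cat > chk.py <<'E'
from f import *
import sys
col,x,y=sys.argv[1],float(sys.argv[2]),float(sys.argv[3])
for k in('top','scene'):
    c=grab(k,k[0]+'_'+col);P=cloud(c);near=(c['z_map']>0)&(np.hypot(P[...,0]-x,P[...,1]-y)<.05)
    q=P[near&(P[...,2]>.05)&(P[...,2]<.095)];t=P[near&(P[...,2]>.098)&(P[...,2]<.13)]
    for a,r in((q,.025),(t,.0275)):
        if len(a)>10: print(k,len(a),fitc(a,r),np.percentile(a[:,2],98).round(4))
E
python3 chk.py yellow .5262 -.3585
```

```text
scene 317 (array([ 0.5268, -0.3594]), np.float64(0.001)) 0.0944
scene 169 (array([ 0.5276, -0.3588]), np.float64(0.0014)) 0.1101
```

Yellow stands upright and centred, rim at about 0.109. Now the blue glass.

Emit:
{"api": "drive_tool", "payload": {
  "deltas": [
    [[0,1,0,0,0],[0,2,0,0,0],[0,3,0,0,0],[0,4,0,0,0],[0,5,0,0,0],[0,6,0,0,0],[0,7,0,0,0],[0,8,0,0,0]]
  ]
}}

```text
t: 15.75
eef_pos: [0.5259, 0.0633, 0.2338]
eef_rot: [0.0, 0.818, 0.575, 0.0]
contact_force: [0.1, 0.8, -1.1]
grip_width: 0.0881
grasp_force: 0.0
```

Emit:
{"api": "drive_tool", "payload": {
  "deltas": [
    [[0,1,0,0,0],[0,2,0,0,0],[0.1,3,0,0,0],[0.1,4,0,0,0],[0.1,5,0,0,0],[0.1,5.3,0,0,0],[0.1,5.3,0,0,0],[0.1,5.3,0,0,0]]
  ]
}}

```text
t: 16.42
eef_pos: [0.5302, 0.2732, 0.2334]
eef_rot: [0.0, 0.818, 0.575, -0.0]
contact_force: [-0.9, -0.3, -0.2]
grip_width: 0.0881
grasp_force: 0.0
```

Emit:
{"api": "drive_tool", "payload": {
  "deltas": [
    [[0,0.07,-0.8,0,0],[0,0.07,-1.6,0,0],[0,0.07,-2.4,0,0],[0,0.07,-3.2,0,0],[0,0.07,-3.8,0,0],[0,0.07,-4.1,0,0],[0,0.07,-4.1,0,0],[0,0.07,-4.1,0,0]]
  ]
}}

```text
t: 17.08
eef_pos: [0.5308, 0.2757, 0.0707]
eef_rot: [0.0, 0.819, 0.574, 0.0]
contact_force: [-0.4, 0.6, 0.3]
grip_width: 0.0881
grasp_force: 0.0
```

Emit:
{"api": "drive_tool", "payload": {
  "deltas": [
    [[0,0,0,0,255],[0,0,0,0,255],[0,0,0,0,255],[0,0,0,0,255],[0,0,0,0,255],[0,0,0,0,255],[0,0,0,0,255],[0,0,0,0,255]]
  ]
}}

```text
t: 17.75
eef_pos: [0.5301, 0.2767, 0.07]
eef_rot: [0.0, 0.818, 0.575, 0.0]
contact_force: [-1.1, 0.6, 2.6]
grip_width: 0.0526
grasp_force: 9.8
```

Emit:
{"api": "drive_tool", "payload": {
  "deltas": [
    [[0,0,0,0,255],[0,0,0,0,255],[0,0,0.3,0,255],[0,0,0.6,0,255],[0,0,1.0,0,255],[0,0,1.4,0,255],[0,0,1.8,0,255],[0,0,2.2,0,255]]
  ]
}}

```text
t: 18.42
eef_pos: [0.53, 0.2765, 0.1596]
eef_rot: [0.0, 0.818, 0.575, 0.0]
contact_force: [-0.3, 0.6, -0.7]
grip_width: 0.0526
grasp_force: 10.0
```

Emit:
{"api": "drive_tool", "payload": {
  "deltas": [
    [[0,0,0.9,0,255],[-0.1,-0.4,1.6,0,255],[-0.2,-1.2,1.9,0,255],[-0.4,-2.0,1.9,0,255],[-0.5,-2.9,1.9,0,255],[-0.7,-3.8,1.9,0,255],[-0.8,-4.7,1.9,0,255],[-1.0,-5.6,1.9,0,255]]
  ]
}}

```text
t: 19.08
eef_pos: [0.4896, 0.051, 0.2348]
eef_rot: [0.001, 0.818, 0.575, 0.0]
contact_force: [0.4, -0.7, -0.4]
grip_width: 0.0525
grasp_force: 10.0
```

Emit:
{"api": "drive_tool", "payload": {
  "deltas": [
    [[-0.2,-0.9,0,0,255],[-0.4,-1.8,0,0,255],[-0.5,-2.8,0,0,255],[-0.7,-3.8,0,0,255],[-0.9,-4.7,0,0,255],[-1.0,-5.6,0,0,255],[-1.1,-6.5,0,0,255],[-1.17,-7.1,0,0,255]]
  ]
}}

```text
t: 19.75
eef_pos: [0.4424, -0.2343, 0.2348]
eef_rot: [0.001, 0.819, 0.574, -0.0]
contact_force: [0.0, 1.7, -1.6]
grip_width: 0.0524
grasp_force: 10.0
```

Emit:
{"api": "drive_tool", "payload": {
  "deltas": [
    [[0,-0.03,0,0,255],[0,-0.03,0,0,255],[0,-0.03,-0.5,0,255],[0,-0.03,-1.0,0,255],[0,-0.03,-1.5,0,255],[0,-0.03,-2.0,0,255],[0,-0.03,-2.0,0,255],[0,-0.03,-2.0,0,255]]
  ]
}}

```text
t: 20.42
eef_pos: [0.4434, -0.2316, 0.1541]
eef_rot: [-0.0, 0.818, 0.575, -0.0]
contact_force: [0.3, -1.0, -0.5]
grip_width: 0.0528
grasp_force: 10.0
```

Emit:
{"api": "drive_tool", "payload": {
  "deltas": [
    [[0,-0.03,-0.5,0,255],[0,-0.03,-1.0,0,255],[0,-0.03,-1.5,0,255],[0,-0.03,-1.8,0,255],[0,-0.03,-2.0,0,255],[0,-0.03,-2.1,0,255],[0,-0.03,-2.1,0,255],[0,-0.03,-2.1,0,255]]
  ]
}}

```text
t: 21.08
eef_pos: [0.4438, -0.2341, 0.0708]
eef_rot: [0.001, 0.818, 0.575, 0.0]
contact_force: [0.5, -1.0, -0.1]
grip_width: 0.0527
grasp_force: 10.0
```

Emit:
{"api": "drive_tool", "payload": {
  "deltas": [
    [[0,0,-0.02,0,255],[0,0,-0.04,0,255],[0,0,-0.06,0,255],[0,0,-0.08,0,255],[0,0,-0.08,0,255],[0,0,-0.08,0,255]]
  ]
}}

```text
t: 21.58
eef_pos: [0.4432, -0.2338, 0.0665]
eef_rot: [-0.0, 0.818, 0.575, -0.0]
contact_force: [-0.5, 0.5, -1.4]
grip_width: 0.0527
grasp_force: 10.0
```

Emit:
{"api": "drive_tool", "payload": {
  "deltas": [
    [[0,0,-0.02,0,255],[0,0,-0.03,0,255],[0,0,-0.03,0,255]]
  ]
}}

```text
t: 21.83
eef_pos: [0.4435, -0.2343, 0.066]
eef_rot: [0.001, 0.818, 0.575, -0.0]
contact_force: [-2.1, -0.3, 5.3]
grip_width: 0.0524
grasp_force: 9.8
```

Contact. Release, rise and check.

Emit:
{"api": "drive_tool", "payload": {
  "deltas": [
    [[0,0,0,0,0],[0,0,0,0,0],[0,0,0,0,0],[0,0,0,0,0],[0,0,0,0,0],[0,0,0,0,0],[0,0,0,0,0]]
  ]
}}

```text
t: 22.42
eef_pos: [0.4432, -0.2338, 0.0653]
eef_rot: [-0.0, 0.818, 0.575, 0.0]
contact_force: [0.3, -0.5, 0.1]
grip_width: 0.0881
grasp_force: 0.0
```

Emit:
{"api": "drive_tool", "payload": {
  "deltas": [
    [[0,0,0.5,0,0],[0,0,1.2,0,0],[0,0,2.0,0,0],[0,0,2.8,0,0],[0,0,3.6,0,0],[0,0.7,4.1,0,0],[0,1.6,4.2,0,0],[0.1,2.5,4.2,0,0]]
  ]
}}

```text
t: 23.08
eef_pos: [0.4472, -0.1332, 0.2349]
eef_rot: [0.001, 0.819, 0.574, 0.001]
contact_force: [-0.1, -0.8, 0.2]
grip_width: 0.0884
grasp_force: 0.0
```

```bash
python3 chk.py blue .4435 -.234
```

```text
scene 265 (array([ 0.4434, -0.236 ]), np.float64(0.0011)) 0.0943
scene 139 (array([ 0.4444, -0.2355]), np.float64(0.0015)) 0.1102
```

Emit:
{"api": "drive_tool", "payload": {
  "deltas": [
    [[0.1,1,0,0,0],[0.2,2,0,0,0],[0.3,3,0,0,0],[0.4,4,0,0,0],[0.5,5,0,0,0],[0.6,6,0,0,0],[0.7,7,0,0,0],[0.8,8,0,0,0]]
  ]
}}

```text
t: 23.85
eef_pos: [0.4793, 0.1877, 0.2332]
eef_rot: [0.0, 0.818, 0.575, -0.0]
contact_force: [0.1, -0.6, 1.0]
grip_width: 0.088
grasp_force: 0.0
```

Emit:
{"api": "drive_tool", "payload": {
  "deltas": [
    [[0.1,0.9,0,0,0],[0.2,1.8,0,0,0],[0.3,2.7,0,0,0],[0.5,3.5,0,0,0],[0.6,4.2,0,0,0],[0.75,4.7,0,0,0],[0.75,4.7,0,0,0],[0.75,4.7,0,0,0]]
  ]
}}

```text
t: 24.52
eef_pos: [0.5094, 0.3741, 0.2324]
eef_rot: [0.0, 0.818, 0.575, -0.001]
contact_force: [0.1, -0.5, -0.2]
grip_width: 0.0882
grasp_force: 0.0
```

Blue stands well. Now the red glass from the rack at (0.511, 0.376).

Emit:
{"api": "drive_tool", "payload": {
  "deltas": [
    [[0.04,0.04,-0.8,0,0],[0.04,0.04,-1.6,0,0],[0.04,0.04,-2.4,0,0],[0.04,0.04,-3.2,0,0],[0.04,0.04,-3.8,0,0],[0.04,0.04,-4.05,0,0],[0.04,0.04,-4.05,0,0],[0.04,0.04,-4.05,0,0]]
  ]
}}

```text
t: 25.18
eef_pos: [0.5115, 0.3753, 0.0725]
eef_rot: [0.0, 0.819, 0.574, 0.001]
contact_force: [0.6, 1.1, -0.3]
grip_width: 0.088
grasp_force: 0.0
```

Emit:
{"api": "drive_tool", "payload": {
  "deltas": [
    [[0,0,0,0,255],[0,0,0,0,255],[0,0,0,0,255],[0,0,0,0,255],[0,0,0,0,255],[0,0,0,0,255],[0,0,0,0,255],[0,0,0,0,255]]
  ]
}}

```text
t: 25.85
eef_pos: [0.5109, 0.3759, 0.0717]
eef_rot: [0.0, 0.818, 0.575, 0.0]
contact_force: [-0.9, -0.1, 3.3]
grip_width: 0.0543
grasp_force: 9.8
```

Emit:
{"api": "drive_tool", "payload": {
  "deltas": [
    [[0,0,0,0,255],[0,0,0,0,255],[0,0,0.3,0,255],[0,0,0.6,0,255],[0,0,1.0,0,255],[0,0,1.4,0,255],[0,0,1.8,0,255],[0,0,2.2,0,255]]
  ]
}}

```text
t: 26.52
eef_pos: [0.5109, 0.3757, 0.1611]
eef_rot: [0.0, 0.818, 0.575, 0.0]
contact_force: [-0.7, 0.6, -1.3]
grip_width: 0.0548
grasp_force: 10.0
```

Grip a bit wider (54.8 mm) than before, so I look before carrying.

Run:
```python
from f import *
a=grab('wrist','w5');b=grab('scene','s5')
cv2.imwrite('pics/c5.png',np.hstack([a['image'][100:400,160:480],cv2.resize(b['image'][110:230,380:508],(320,300))])[:,:,::-1])
P=cloud(b);m=mask(b,'red')&(b['z_map']>0)&(np.hypot(P[...,0]-.511,P[...,1]-.376)<.05)
q=P[m];print(np.percentile(q[:,2],[1,5,95,99]).round(4))
for z in np.arange(.1,.2,.02):
    s=q[(q[:,2]>z)&(q[:,2]<z+.02)]
    if len(s)>8: print(z.round(2),len(s),fitc(s,.022+.06*max(0,z-.09)))
```

```text
[0.1067 0.1096 0.1852 0.1905]
0.1 68 (array([0.511 , 0.3762]), np.float64(0.0008))
0.12 111 (array([0.511 , 0.3769]), np.float64(0.001))
0.14 80 (array([0.511, 0.377]), np.float64(0.0008))
0.16 62 (array([0.5108, 0.377 ]), np.float64(0.001))
0.18 36 (array([0.5111, 0.3765]), np.float64(0.0008))
```

View pics/c5.png

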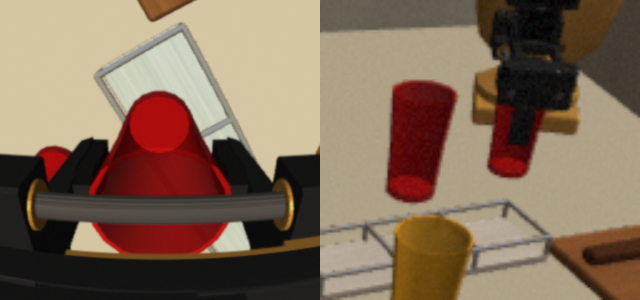

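The red glass is upright between the fingers and its axis is vertical. Carry it on.

Emit:
{"api": "drive_tool", "payload": {
  "deltas": [
    [[0,0,0.9,0,255],[0.1,-0.4,1.6,0,255],[0.2,-1.3,1.9,0,255],[0.3,-2.2,1.9,0,255],[0.4,-3.2,1.9,0,255],[0.5,-4.2,1.9,0,255],[0.6,-5.2,1.9,0,255],[0.7,-6.2,1.9,0,255]]
  ],
  "force": 12
}}

```text
t: 27.28
eef_pos: [0.5384, 0.1259, 0.2348]
eef_rot: [-0.0, 0.818, 0.575, -0.0]
contact_force: [1.0, 0.3, -1.2]
grip_width: 0.0543
grasp_force: 12.0
```

Emit:
{"api": "drive_tool", "payload": {
  "deltas": [
    [[0.15,-1,0,0,255],[0.3,-2,0,0,255],[0.5,-3,0,0,255],[0.7,-4,0,0,255],[0.9,-5,0,0,255],[1.1,-6,0,0,255],[1.3,-7,0,0,255],[1.4,-7.9,0,0,255]]
  ]
}}

```text
t: 27.95
eef_pos: [0.5947, -0.1907, 0.2345]
eef_rot: [-0.0, 0.819, 0.574, -0.0]
contact_force: [0.5, -0.5, -1.7]
grip_width: 0.0544
grasp_force: 12.0
```

Emit:
{"api": "drive_tool", "payload": {
  "deltas": [
    [[0,-0.5,0,0,255],[0.03,-0.9,0,0,255],[0.03,-0.9,-0.4,0,255],[0.03,-0.9,-0.9,0,255],[0.03,-0.9,-1.4,0,255],[0.03,-0.9,-1.9,0,255],[0.03,-0.9,-2.0,0,255],[0.03,-0.9,-2.0,0,255]]
  ]
}}

```text
t: 28.62
eef_pos: [0.5954, -0.2239, 0.1538]
eef_rot: [-0.002, 0.818, 0.575, -0.001]
contact_force: [-0.5, 0.7, -0.4]
grip_width: 0.0541
grasp_force: 12.0
```

Emit:
{"api": "drive_tool", "payload": {
  "deltas": [
    [[0,0,-0.5,0,255],[0,0,-1.0,0,255],[0,0,-1.5,0,255],[0,0,-1.8,0,255],[0,0,-1.95,0,255],[0,0,-2.0,0,255],[0,0,-2.0,0,255],[0,0,-2.0,0,255]]
  ]
}}

```text
t: 29.28
eef_pos: [0.5966, -0.2245, 0.0766]
eef_rot: [0.001, 0.818, 0.575, 0.0]
contact_force: [-0.7, 0.8, -1.4]
grip_width: 0.0544
grasp_force: 12.0
```

Emit:
{"api": "drive_tool", "payload": {
  "deltas": [
    [[0,0,-0.03,0,255],[0,0,-0.06,0,255],[0,0,-0.09,0,255],[0,0,-0.12,0,255],[0,0,-0.12,0,255],[0,0,-0.12,0,255]]
  ]
}}

```text
t: 29.78
eef_pos: [0.596, -0.2242, 0.0705]
eef_rot: [-0.0, 0.818, 0.575, -0.0]
contact_force: [-0.5, 0.6, -2.6]
grip_width: 0.0544
grasp_force: 12.0
```

Emit:
{"api": "drive_tool", "payload": {
  "deltas": [
    [[0,0,-0.02,0,255],[0,0,-0.03,0,255],[0,0,-0.03,0,255]]
  ]
}}

```text
t: 30.03
eef_pos: [0.596, -0.2242, 0.0692]
eef_rot: [-0.0, 0.818, 0.575, -0.0]
contact_force: [-0.3, 0.4, -1.1]
grip_width: 0.0543
grasp_force: 12.0
```

Emit:
{"api": "drive_tool", "payload": {
  "deltas": [
    [[0,0,-0.02,0,255],[0,0,-0.03,0,255],[0,0,-0.03,0,255]]
  ]
}}

```text
t: 30.28
eef_pos: [0.596, -0.2242, 0.068]
eef_rot: [-0.0, 0.818, 0.575, -0.0]
contact_force: [-0.8, 0.8, -0.7]
grip_width: 0.0542
grasp_force: 12.0
```

Emit:
{"api": "drive_tool", "payload": {
  "deltas": [
    [[0,0,-0.01,0,255],[0,0,-0.02,0,255],[0,0,-0.02,0,255]]
  ]
}}

```text
t: 30.53
eef_pos: [0.5962, -0.2243, 0.0678]
eef_rot: [0.0, 0.818, 0.575, 0.0]
contact_force: [-1.8, 0.5, 2.4]
grip_width: 0.0542
grasp_force: 11.9
```

Contact. Release, rise clear and check everything.

Emit:
{"api": "drive_tool", "payload": {
  "deltas": [
    [[0,0,0,0,0],[0,0,0,0,0],[0,0,0,0,0],[0,0,0,0,0],[0,0,0,0,0],[0,0,0,0,0],[0,0,0,0,0]]
  ]
}}

```text
t: 31.12
eef_pos: [0.596, -0.2242, 0.0673]
eef_rot: [-0.0, 0.818, 0.575, 0.0]
contact_force: [0.3, 0.6, -0.4]
grip_width: 0.0883
grasp_force: 0.0
```

Emit:
{"api": "drive_tool", "payload": {
  "deltas": [
    [[0,0,0.5,0,0],[0,0,1.2,0,0],[0,0,2.0,0,0],[0,0,2.8,0,0],[0,0,3.6,0,0],[0,0.7,4.1,0,0],[-0.3,1.6,4.2,0,0],[-0.6,2.5,4.2,0,0]]
  ]
}}

```text
t: 31.78
eef_pos: [0.5721, -0.1237, 0.2369]
eef_rot: [0.001, 0.819, 0.574, 0.001]
contact_force: [-0.2, -0.4, -0.4]
grip_width: 0.0877
grasp_force: 0.0
```

Emit:
{"api": "drive_tool", "payload": {
  "deltas": [
    [[-0.2,0.9,0,0,0],[-0.4,1.8,0,0,0],[-0.6,2.7,0,0,0],[-0.8,3.6,0,0,0],[-1.0,4.5,0,0,0],[-1.2,5.4,0,0,0],[-1.4,6.0,0,0,0],[-1.4,6.0,0,0,0]]
  ]
}}

```text
t: 32.45
eef_pos: [0.5146, 0.1195, 0.2356]
eef_rot: [-0.0, 0.817, 0.577, 0.0]
contact_force: [-0.5, -0.1, 0.6]
grip_width: 0.0882
grasp_force: 0.0
```

```bash
for a in "red .596 -.2245" "blue .4435 -.234" "yellow .526 -.3585"; do echo $a; python3 chk.py $a; done
python3 - <<'E'
from f import *
for col in('red','blue','yellow'):
    c=load('t_'+col);P=cloud(c);x,y=dict(red=(.596,-.225),blue=(.443,-.234),yellow=(.5255,-.3585))[col]
    m=mask(c,col)&(P[...,2]<.03)&(np.hypot(P[...,0]-x,P[...,1]-y)<.058)
    m=cv2.morphologyEx(m.astype(np.uint8),cv2.MORPH_OPEN,np.ones((3,3)))
    print(col,'saucer',fitc(np.array([ray(c,u,.014) for u in outline(m)]),.052))
a=cv2.resize(load('s_yellow')['image'][150:280,120:400],(800,371));cv2.imwrite('pics/fin.png',a[:,:,::-1])
E
```

```text
red .596 -.2245
top 140 (array([ 0.5944, -0.2212]), np.float64(0.0013)) 0.0946
top 97 (array([ 0.5949, -0.2219]), np.float64(0.0015)) 0.1132
scene 341 (array([ 0.597 , -0.2236]), np.float64(0.001)) 0.0941
scene 176 (array([ 0.5979, -0.2234]), np.float64(0.0014)) 0.1103
blue .4435 -.234
top 132 (array([ 0.4421, -0.2329]), np.float64(0.0013)) 0.094
top 94 (array([ 0.4422, -0.2339]), np.float64(0.0014)) 0.1118
scene 263 (array([ 0.4433, -0.2357]), np.float64(0.001)) 0.0944
scene 143 (array([ 0.4445, -0.2358]), np.float64(0.0014)) 0.1098
yellow .526 -.3585
top 190 (array([ 0.5253, -0.357 ]), np.float64(0.0013)) 0.0941
top 116 (array([ 0.5253, -0.3576]), np.float64(0.0015)) 0.1129
scene 317 (array([ 0.527 , -0.3594]), np.float64(0.001)) 0.0946
scene 173 (array([ 0.5282, -0.3589]), np.float64(0.0015)) 0.1101
red saucer (array([ 0.5964, -0.2244]), np.float64(0.002))
blue saucer (array([ 0.4437, -0.2339]), np.float64(0.0021))
yellow saucer (array([ 0.5255, -0.3561]), np.float64(0.0014))
```

View pics/fin.png

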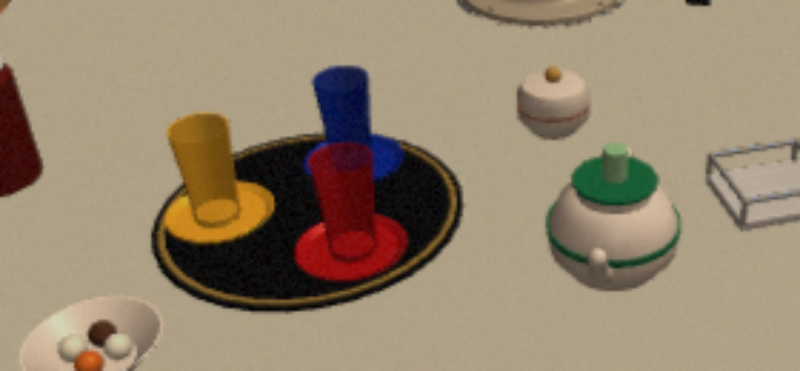

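View pics/t_yellow.png

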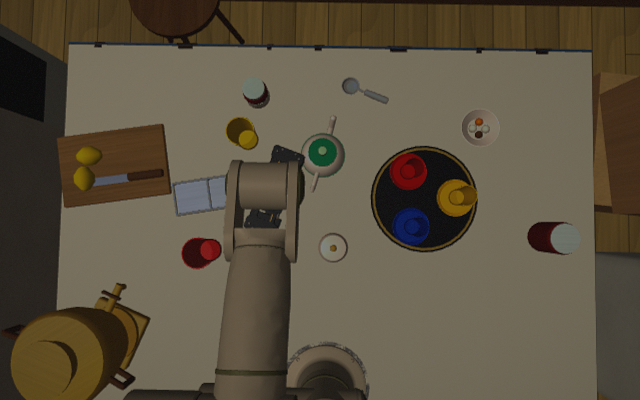

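All three glasses stand upright within about 3 mm of their saucers' centres, and the lid is seated at (322,153). The arm touches nothing, so I hand in.

```bash
python3 -c "
from bench import sign_off
print(sign_off())"
```

```text
the job is handed in; nothing more can be done
None
```

The tea tray is laid and handed in: the lid is on the teapot and each glass stands upright within about 3 mm of its own saucer's centre, about 32 s into the 120 s; no verdict came back at hand-in.

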